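# Load the bench bath and slide its cover home

## Robot

A 6-joint arm with a two-finger parallel gripper is mounted at the origin on the work surface. World frame = base frame: x ahead of the robot, y to its left, z up, the work surface at z = 0. Lengths are in mm, angles in degrees, forces in N, time in s.
With the tool pointing down it reaches from about 325 to 850 mm from the base axis. Payload 4.4 kg.
Tool frame: the origin (TCP) lies at the very end of the fingers, on their centre line; the grasp point (between the pads) lies env.grip_point_offset behind it (env.grip_point_offset is the distance from the TCP to the grasp point, in mm); z points along the fingers, y is the line along which they close (so a half turn about z gives the same grasp; the last joint's range is limited). The gripper opens to 94 mm and grips with 3 to 60 N. Pads are 16 mm wide; open, the fingers measure 119 mm over their backs; the gripper's body (75 mm by 177 mm) begins 78 mm behind the grasp point.
Start: joints at [66.549, 11.837, 88.321, -0, 79.842, -8.623], TCP at [147.164, 555.851, 205.447] pointing down, gripper open.
Joint ranges: [-156.59, 156.59], [-49.26, 127.26], [12.9, 141.05], [-63.56, 243.56], [4.71, 150.69], [-161.64, 161.64]. Speed limits (degrees/s): [159.86, 159.86, 180, 180, 180, 180].

## Interface

Orientations are given as [roll, pitch, yaw] about the fixed x, y, z axes, in that order (R = Rz(yaw) Ry(pitch) Rx(roll)).
In Python, from bench import telemetry, eyes, job, env gives the robot as it stands. The module is installed in compiled form; this text tells all that it offers.
- The arm moves only by the tool step_arm, never from a script. Its argument "series" is a list that holds one entry, the list of rows, each a list of 5 numbers: the shift along the tool's x, y, z each as a share of 80 mm, from -1 to 1, then the turn about the tool's z as a share of 180 degrees, from -1 to 1, then the gripper command: -1 is shut, 1 is fully open, values between are in proportion. A call has 1 to 20 rows; each row shifts and turns the commanded pose from where the row before left it, along the tool's axes as they then stand; what a row does not reach is not made up. A row lasts 1/8 s, in which the tool goes at most 62.5 mm and 10.7 degrees, less where a joint would pass 70% of its speed; a pose out of reach is approached as far as the arm can. A call with a number of a shift or a turn outside -1 to 1 is refused whole. A call with a gripper value outside its range is refused whole. The fingers move at their own pace and stop on an object; "newtons" is the grip in N (left out, the last holds). Time passes only in rows, so rows that do not move let the fingers close. It gives the time, the measured TCP pose, the force, the opening and the grip force at its end, in the units of the state.
- telemetry.state(): the state, without advancing time (a new reading comes with each control period).
- eyes.read_camera(name): name is "side" or "top"; returns the picture (420x560x3 uint8, red, green, blue); there is no depth.
- eyes.camera_model(name): a dict with "vfov" (degrees; the focal length in pixels is half the picture's height over the tangent of half this angle, whatever the lens; pixels are square), "cx", "cy" (the principal point, pixels), "world_from_camera" (4x4, takes a point from camera to world coordinates). Camera axes: x right, y up, looking along -z (the intrinsics and any distortion apply to the point x, -y, -z); pixel columns grow to the right and rows downward; lengths in mm; the calibration is good to about 2 mm. A picture is of the moment at which its call begins. camera_model takes no time and is no camera call.
- job.sign_off(): hands the job in; it is judged then, once.
The state is a dict: "t": time; "joint_positions": joint angles; "dq": joint speeds; "joint_efforts": joint torques, N m; "ee_pos": TCP position; "eef_rot": TCP orientation; "wrist_force": force on the tool from outside, world axes, zero at the start; "torque": the same for the moment, N m; "gripper_width": opening from 0.0 (shut) to 1.0 (fully open); "grip_force": force on a finger pad.
Only numpy, scipy, OpenCV 4.12 (cv2) and the standard library are available. Lean on these libraries where they do the work, as an engineer would, in place of code of your own. Each camera call takes 0.05 s, during which the arm holds its last target. There are 200 camera calls.

## Task

Stand the two amber sample bottles from the bench upright in the two empty cells of the bath's insert, one per cell, lowering them in gently rather than dropping them. Then slide the round metal cover along the bath's deck, without lifting it off, until it drops into the recess round the mouth and lies fully seated and level. Leave the bottle that is already in the insert in its cell, and the beaker and the white jar where they stand.

Things in the scene. Friction and masses are not known exactly. Their poses are not given: they have to be found in the camera images.
- bath: Fixed cream bench bath, a box 230 mm (its x) by 420 mm (its y) by 125 mm high with a flat steel deck on top. Origin: centre of its underside. The round mouth is at its y = -108 mm; the other half of the deck (+y) is plain and the cover starts lying there.
- mouth (a point): Centre of the mouth at deck level (125 mm above the bench), axes as the bath. Mouth, from above: a recess 186 mm diameter, 6 mm deep with a 2 mm bevelled edge, whose floor is a flat ledge 27 mm wide; inside the ledge is the well, 132 mm diameter, holding the insert.
- insert: Fixed round steel insert in the well, 128 mm inside diameter, side wall 80 mm high, parted into three equal cells by radial walls 3 mm thick, rising 40 mm from its floor. Turned to any angle. Origin: centre of its underside, 103 mm below the deck; floor 5 mm higher, 27 mm above the bench. Walls at 60, 180, 300 degrees from its x axis.
- cell0 (a point): Centre of cell 0 on the insert's floor, 35 mm from the insert's axis; it holds bottle_in at the start. A circle of 57 mm diameter round this point is free of walls.
- cell1 (a point): Centre of cell 1 on the insert's floor, as cell 0; empty at the start.
- cell2 (a point): Centre of cell 2 on the insert's floor, as cell 0; empty at the start.
- cover: Loose aluminium cover, 0.5 kg: disc 180 mm diameter, 8 mm thick, lower edge bevelled, with a plain raised centre 110 mm diameter, 12 mm high on it (20 mm in all); no handle, too wide to grip. Origin: centre of underside, z up. Starts flat on the deck. Pushed over the mouth it tips in within the last 23 mm; seated, its disc stands 2 mm proud of the deck, with 3 mm of play all round.
- bottle_a: Amber glass bottle with paper band and white cap, standing on the bench. 84 mm high: body 44 mm diameter to 42 mm, shoulder sloping in to 50 mm, neck 24 mm diameter to 58 mm, plain round cap 28 mm diameter from 58 to 84 mm. About 0.14 kg. Origin: centre of its underside, z up. To be put in a free cell.
- bottle_b: Amber glass bottle with paper band and white cap, standing on the bench. 84 mm high: body 44 mm diameter to 42 mm, shoulder sloping in to 50 mm, neck 24 mm diameter to 58 mm, plain round cap 28 mm diameter from 58 to 84 mm. About 0.14 kg. Origin: centre of its underside, z up. To be put in a free cell.
- bottle_in: A third such bottle, already standing in cell 0; it stays in that cell. Same sizes and origin.
- beaker: Bystander: open glass beaker, 70 mm diameter, 85 mm high, on the bench. Origin: centre of its underside.
- jar: Bystander: closed white plastic jar, 72 mm diameter, 75 mm high, on the bench. Origin: centre of its underside.
Things that resemble listed ones, but are neither listed nor needed, are in the scene too. There is more than one size of the cover; the job needs the middle-sized.

How it is judged:
By the outcome, as a careful person would: the job done as asked, in the order asked, and still so for the second after the job is handed in, with the robot touching nothing.
It also fails if it takes over 72 s, if anything falls off the work surface, if the arm or the gripper's body presses on something with over 40 N, if the wrist force passes 120 N, or if a joint passes its speed limit or range.

## Working session

There is one attempt and no reset: what is moved stays moved. The work goes in short steps, Python scripts to look and compute and a tool call to move; the robot and the scene stay as the last step left them, time stands still between calls to the robot, and variables do not carry over. Pictures are saved under pics/ and viewed, at most 10 in all, crops included, and the job is handed in when it is done.

Besides the shell and the picture viewer there is one more tool, called after "Request:" as name(argument=value, ...), one argument or row to a line, values as JSON. step_arm: Moves the arm, as the interface text tells. Shift numbers are shares of 80 mm and turn numbers shares of 180 degrees, none past 1 either way. Its arguments: {"type":"object","properties":{"series":{"type":"array"},"newtons":{"type":"number"}},"required":["series"]}

```bash
mkdir -p pics
python3 - <<'E'
from bench import telemetry, eyes, job, env
import cv2
print(telemetry.state(), env.grip_point_offset)
for n in("top","side"):
    print(n,eyes.camera_model(n)); cv2.imwrite(f"pics/{n}0.png",cv2.cvtColor(eyes.read_camera(n),cv2.COLOR_RGB2BGR))
E
```

```text
{'t': 0.0, 'joint_positions': array([ 6.65488575e+01,  1.18834325e+01,  8.84064344e+01, -1.93461958e-03,
        7.98393908e+01, -8.62418457e+00]), 'dq': array([-0.01620415, -0.02915751,  0.00831275,  0.05384759, -0.01101175,
       -0.01459701]), 'joint_efforts': array([-1.83130091e-03, -3.70864213e+01, -2.81420356e+01,  6.98676473e-02,
        3.58157011e-02, -1.30002049e-04]), 'ee_pos': array([146.84796213, 555.08865452, 204.28536095]), 'eef_rot': array([-1.79871918e+02, -1.75005520e-02,  1.65173366e+02]), 'wrist_force': array([-0.25895984, -0.51073878,  0.43627247]), 'torque': array([-0.06121377, -0.01316274, -0.00719177]), 'grip_force': 0.0, 'gripper_width': 0.9989869031231} 18.8
top {'vfov': 48.309004765918786, 'cx': 275.63754530931845, 'cy': 217.194685865653, 'world_from_camera': array([[-2.94801456e-02,  9.91356903e-01, -1.27837442e-01,
         2.65684486e+02],
       [-9.99413680e-01, -3.14616043e-02, -1.35079188e-02,
         5.07762902e+00],
       [-1.74131396e-02,  1.27364273e-01,  9.91703143e-01,
         1.26078530e+03],
       [ 0.00000000e+00,  0.00000000e+00,  0.00000000e+00,
         1.00000000e+00]])}
side {'vfov': 52.13544528469019, 'cx': 277.78663148536504, 'cy': 210.8659290823865, 'world_from_camera': array([[ 7.88239497e-01,  3.55528527e-01, -5.02272796e-01,
        -6.31495483e+01],
       [-6.15166343e-01,  4.76179133e-01, -6.28350064e-01,
        -6.31268266e+02],
       [ 1.57754517e-02,  8.04271658e-01,  5.94052385e-01,
         7.19188613e+02],
       [ 0.00000000e+00,  0.00000000e+00,  0.00000000e+00,
         1.00000000e+00]])}
```

View pics/top0.png

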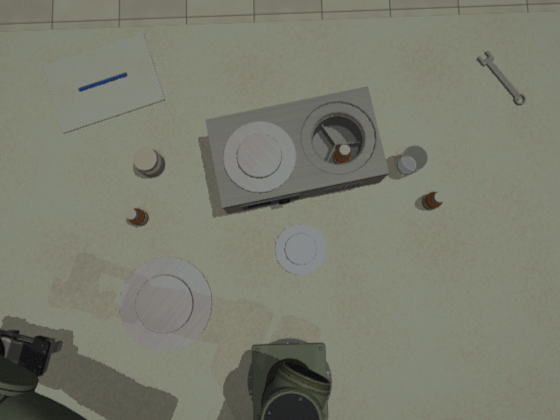

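View pics/side0.png

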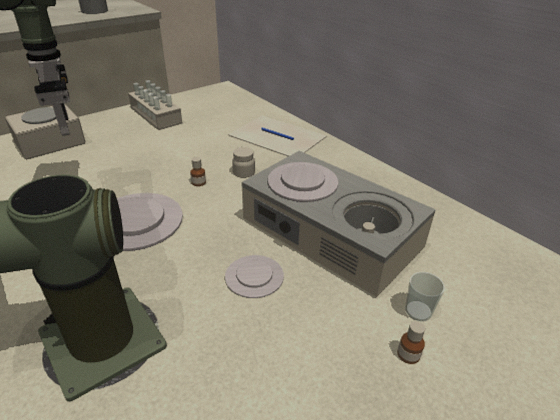

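Candidates for each item:
- **Bottles:** top (137,216) and (432,200). Bottle_in at (343,152) is not to be moved.
- **Cover:** top (259,156) on the deck is the middle-sized one. The decoys on the bench are the large one at (165,303) and the small one at (300,250).
- **Bystanders:** jar (148,161) and beaker (407,164).

I'll check this in one close crop.

```bash
cat > h.py <<'E'
import numpy as np, cv2
from bench import telemetry, eyes, env
def ray(n,u,v):
    m=eyes.camera_model(n); f=210/np.tan(np.radians(m["vfov"]/2)); T=m["world_from_camera"]
    d=T[:3,:3]@np.array([(u-m["cx"])/f,-(v-m["cy"])/f,-1]); return T[:3,3],d
def at(n,u,v,z):
    o,d=ray(n,u,v); return (o+d*(z-o[2])/d[2])[:2].round(1)
def proj(n,p):
    m=eyes.camera_model(n); f=210/np.tan(np.radians(m["vfov"]/2)); T=m["world_from_camera"]
    c=T[:3,:3].T@(np.array(p)-T[:3,3]); return np.array([m["cx"]-f*c[0]/c[2],m["cy"]+f*c[1]/c[2]])
E
python3 - <<'E'
import cv2,numpy as np
a=cv2.imread("pics/top0.png")
def c(x,y,w,h,s): return cv2.resize(a[y:y+h,x:x+w],None,fx=s,fy=s,interpolation=cv2.INTER_CUBIC)
top=c(195,82,200,130,4)[:, :800]
b=np.zeros((72,800,3),np.uint8)
cv2.imwrite("pics/crop1.png",top)
l=c(110,140,65,95,6); r=c(385,140,65,95,6)
cv2.imwrite("pics/crop2.png",np.hstack([l,r]))
from h import *
for nm,u,v,z in [("a cap",131,214,84),("a base",138,217,0),("b cap",436,199,84),("b base",430,202,0),("cover",259,156,145),("jar",148,160,75),("beaker",407,163,0)]: print(nm,at("top",u,v,z))
E
```

```text
a cap [437.3 389.6]
a base [440.7 397.7]
b cap [ 450.9 -386.1]
b base [ 456.4 -397.2]
cover [561.6  56.5]
jar [579.4 349.4]
beaker [ 566.6 -342.3]
```

View pics/crop1.png

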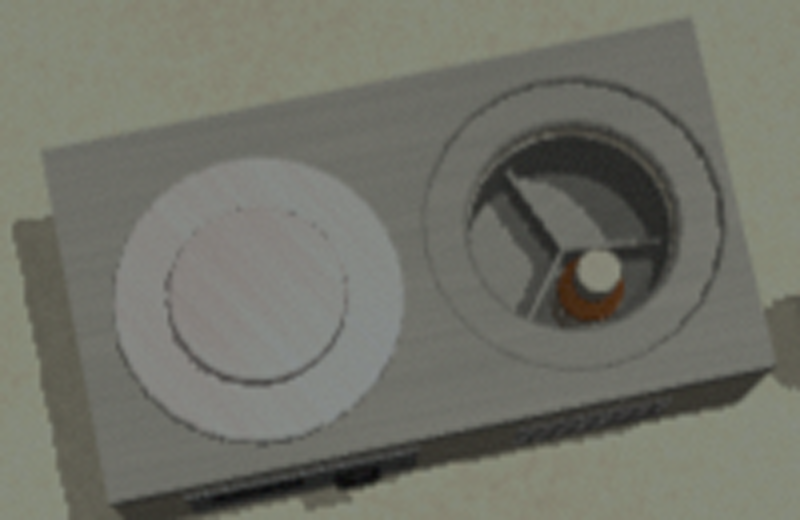

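View pics/crop2.png

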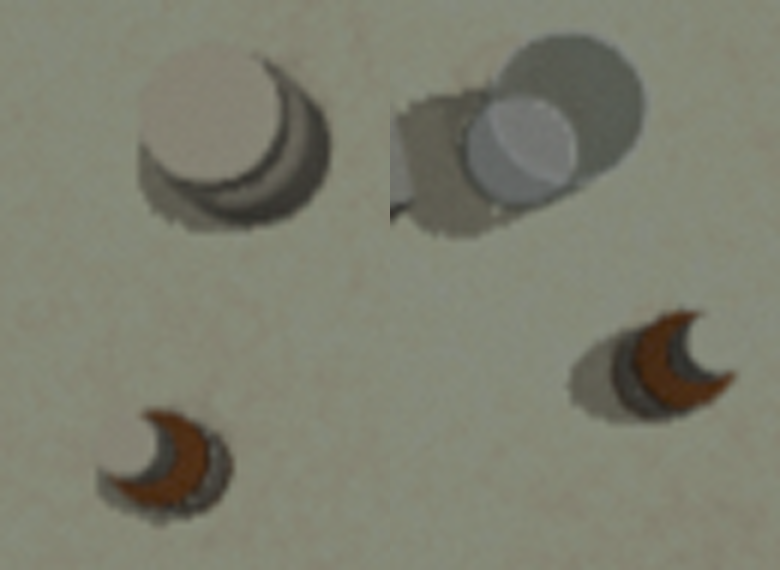

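The crops confirm the choice. The cover centre is at about (260,156), the mouth at about (338,138) and the insert wall hub at about (335,145). Bottle_in's cap is at (344,150), and the two free cells are to its left and upper right. Next I'll calibrate any lens distortion and fit the poses.

```bash
cat >> h.py <<'E'
K={"top":0.,"side":0.}
def projd(n,p,k):
    m=eyes.camera_model(n); f=210/np.tan(np.radians(m["vfov"]/2)); T=np.linalg.inv(m["world_from_camera"])
    c=T[:3,:3]@np.array(p,float)+T[:3,3]; x=c[0]/-c[2]; y=-c[1]/-c[2]; s=1+k*(x*x+y*y)
    return np.array([m["cx"]+f*x*s,m["cy"]+f*y*s])
def atd(n,u,v,z,k=None):
    k=K[n] if k is None else k
    m=eyes.camera_model(n); f=210/np.tan(np.radians(m["vfov"]/2)); A=np.array([[f,0,m["cx"]],[0,f,m["cy"]],[0,0,1]])
    q=cv2.undistortPoints(np.array([[[u,v]]],float),A,np.array([k,0,0,0.]))[0,0]
    T=m["world_from_camera"]; d=T[:3,:3]@np.array([q[0],-q[1],-1]); o=T[:3,3]
    return (o+d*(z-o[2])/d[2])[:2].round(1)
E
python3 - <<'E'
from h import *
from scipy.optimize import least_squares
pt={"top":[(205.5,119.5),(367.5,86.3),(388.3,174),(222.5,207.5)],"side":[(299,153),(433,211),(378,290),(243,190)]}
L=[(115,210),(115,-210),(-115,-210),(-115,210)]
def P(q,x,y,z): c,s=np.cos(q[2]),np.sin(q[2]); return [q[0]+c*x-s*y,q[1]+s*x+c*y,z]
for ns in (["top"],["side"],["top","side"]):
    def r(q): return np.concatenate([projd(n,P(q,*l,125),q[3+i])-u for i,n in enumerate(ns) for l,u in zip(L,pt[n])])
    s=least_squares(r,[560,-40,-.2]+[0]*len(ns)); q=s.x
    print(ns,q[:2].round(1),np.degrees(q[2]),q[3:],r(q).round(1))
    print(" mouth",np.round(P(q,0,-108,125),1))
tcp=telemetry.state()["ee_pos"]
for k in(0,q[3]):
  print("k",k,"tcp",projd("top",tcp,k),projd("side",tcp,q[4] if k else 0))
  A=lambda u,v,z:atd("top",u,v,z,k)
  for nm,a in dict(mouth=(338.4,137.9,125),hub=(335,145,67),wUL=(321.7,125.7,67),wR=(360,142,67),wLL=(327.5,160.7,67),incap=(344.5,150,111),acap=(131.7,213.8,84),abase=(140.3,218,0),bcap=(439.7,197.5,84),bbase=(430.3,201.3,0),cov=(195+259/4,82+295/4,145),covd=(195+260/4,82+300/4,133),jar=(145,159,75)).items(): print(nm,A(*a))
E
```

```text
['top'] [589.4 -35.7] 9.867024097370766 [-0.04600057] [-0.2 -0.   0.1  0.5  0.5 -0.5 -0.4  0.1]
 mouth [ 607.9 -142.1  125. ]
['side'] [554.6 -68.5] 7.835292217285381 [-0.17027039] [  0.5   5.6   1.6  13.4   2.3 -14.6  -5.1   0.5]
 mouth [ 569.4 -175.5  125. ]
['top', 'side'] [577.3 -43.3] 8.783056007924607 [0.08692708 0.05361933] [  2.9   2.    6.    4.3   4.4   5.6   1.5   3.5  -0.3  -0.3   3.1   3.7
   3.8 -25.9  -3.8  -6.1]
 mouth [ 593.7 -150.1  125. ]
k 0 tcp [ 37.93051185 338.62424983] [ 65.35792452 127.15529289]
mouth [ 606.4 -141.8]
hub [ 605.  -139.6]
wUL [ 658.4 -107. ]
wR [ 610.8 -205.2]
wLL [ 563.7 -118.1]
incap [ 578.8 -157.5]
acap [437.8 387.8]
abase [437.7 391.4]
bcap [ 454.5 -395.7]
bbase [ 458.3 -398.2]
cov [562.2  54.6]
covd [562.2  54.6]
jar [582.3 357.3]
k 0.0869270791524705 tcp [ 31.21627609 342.05413034] [ 62.13552732 125.88546019]
mouth [ 605.6 -141.2]
hub [ 604.4 -139. ]
wUL [ 657.4 -106.5]
wR [ 609.9 -204. ]
wLL [ 563.3 -117.8]
incap [ 578.2 -156.8]
acap [437.6 384.8]
abase [437.6 388.8]
bcap [ 454.1 -391.3]
bbase [ 458.1 -394.3]
cov [561.9  54.6]
covd [561.9  54.6]
jar [581.  354.6]
```

Run:
```python
import cv2,numpy as np
a=cv2.imread("pics/side0.png")
def c(x,y,w,h,s): return cv2.resize(a[y:y+h,x:x+w],None,fx=s,fy=s,interpolation=cv2.INTER_CUBIC)
cv2.imwrite("pics/crop3.png",np.vstack([c(240,150,200,100,4),np.hstack([c(175,145,50,50,4),c(385,315,50,50,4),c(45,100,50,50,4),c(45,100,50,50,4)])]))
```

```text
(no output)
```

View pics/crop3.png

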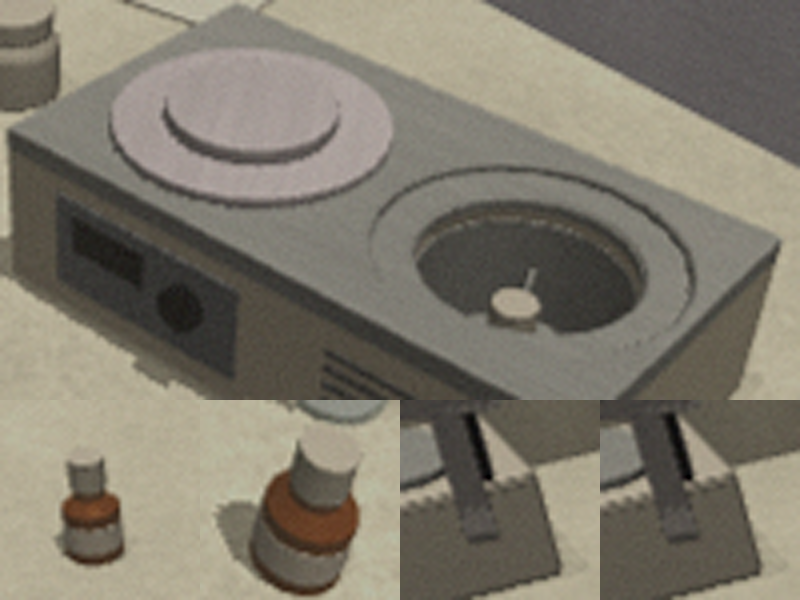

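The side crop shows the deck corners at (299.5,151), (434.5,211) and (242.5,183). Bottle A's cap top is at (196.7,158) and bottle B's is at (417.7,326). I'll cross-check the two cameras with these.

Run:
```python
from h import *
from scipy.optimize import least_squares
pt={"top":[(205.5,119.5),(367.5,86.3),(388.3,174),(222.5,207.5)],"side":[(299.5,151),(434.5,210.7),(242.5,183.5)]}
L={"top":[(115,210),(115,-210),(-115,-210),(-115,210)],"side":[(115,210),(115,-210),(-115,210)]}
def P(q,x,y,z): c,s=np.cos(q[2]),np.sin(q[2]); return [q[0]+c*x-s*y,q[1]+s*x+c*y,z]
for ns in (["side"],["top","side"]):
    def r(q): return np.concatenate([projd(n,P(q,*l,125),q[3+i])-u for i,n in enumerate(ns) for l,u in zip(L[n],pt[n])])
    s=least_squares(r,[560,-40,-.2]+[0]*len(ns)); q=s.x
    print(ns,q[:2].round(1),np.degrees(q[2]),q[3:],r(q).round(1))
    print(" mouth",np.round(P(q,0,-108,125),1))
T=[("a",(131.7,213.8),(196.7,158.2),84),("b",(439.7,197.5),(417.7,325.7),84),("in",(344.5,150),(240+515/4,150+302/4),111),("cover",(259.8,155.8),(240+252/4,150+108/4),145)]
for kt,ks in((0,0),(-.046,q[4]),tuple(q[3:])):
  print(kt,ks)
  for n,u,v,z in T: print("  ",n,atd("top",*u,z,kt),atd("side",*v,z,ks))
```

```text
['side'] [590.9 -41. ] 10.353136576885584 [-0.13619083] [ 0.1  0.6  0.  -0.2 -0.1 -0.3]
 mouth [ 610.3 -147.3  125. ]
['top', 'side'] [590.2 -37. ] 9.867228500070755 [-0.07379713 -0.06935087] [ 0.4 -0.2  0.2  0.6  0.7 -0.7  0.1 -0.3 -0.4 -0.1 -0.  -0.4 -1.  -1.3]
 mouth [ 608.7 -143.4  125. ]
0 0
   a [437.8 387.8] [442.8 392.2]
   b [ 454.5 -395.7] [ 461.5 -393.9]
   in [ 578.8 -157.5] [ 583.5 -157.3]
   cover [562.   54.5] [561.9  51.4]
-0.046 -0.06935086501751397
   a [437.8 389.4] [442.7 393.7]
   b [ 454.7 -398.1] [ 461.3 -398. ]
   in [ 579.1 -157.8] [ 583.9 -157.8]
   cover [562.2  54.6] [562.   51.5]
-0.07379713069174883 -0.06935086501751397
   a [437.9 390.4] [442.7 393.7]
   b [ 454.8 -399.6] [ 461.3 -398. ]
   in [ 579.3 -158. ] [ 583.9 -157.8]
   cover [562.3  54.6] [562.   51.5]
```

Request:
step_arm(
  series=[
    [[0,0,0,0.057,0.2],[0,0,0,0.057,0.2],[0,0,0,0.057,0.2],[0,0,0,0.057,0.2],[0,0,0,0.057,0.2],[0,0,0,0.057,0.2],[0,0,0,0.057,0.2],[-0.28,0.44,0,0,0.2],[-0.28,0.44,0,0,0.2],[-0.28,0.44,0,0,0.2],[-0.28,0.44,0,0,0.2],[-0.28,0.44,0,0,0.2],[-0.28,0.44,0,0,0.2],[-0.28,0.44,0,0,0.2],[-0.28,0.44,0,0,0.2],[0,0,0,0,0.2],[0,0,0,0,0.2]],
  ],
  newtons=20,
)

```text
t: 2.22
ee_pos: [438.0, 393.4, 204.8]
eef_rot: [-179.9, 0.0, 93.3]
wrist_force: [0.5, 0.3, -0.9]
gripper_width: 0.597
grip_force: 0.0
```

```bash
cat >> h.py <<'E'
def go(x,y,z,yaw=None):
    s=telemetry.state(); p=s["ee_pos"]; w=np.radians(s["eef_rot"][2]); d=np.array([x,y,z])-p
    if yaw is not None: print("turn share",((s["eef_rot"][2]-yaw+180)%360-180)/180); w=np.radians(yaw)
    print("t",round(s["t"],2),"at",p.round(1),s["eef_rot"].round(1),"F",s["wrist_force"].round(1),"w",s["gripper_width"]*94,"gf",s["grip_force"])
    print("shares",np.round([(d[0]*np.cos(w)+d[1]*np.sin(w))/80,(d[0]*np.sin(w)-d[1]*np.cos(w))/80,-d[2]/80],3))
E
python3 -c "
from h import *
go(440,391.5,56)"
```

```text
t 2.23 at [438.  393.4 204.8] [-179.9    0.    93.3] F [ 0.5  0.3 -0.9] w 56.144446646053964 gf 0.0
shares [-0.025  0.023  1.86 ]
```

Request:
step_arm(
  series=[
    [[-0.025,0.023,0.4,0,0.2],[0,0,0.4,0,0.2],[0,0,0.4,0,0.2],[0,0,0.35,0,0.2],[0,0,0.2,0,0.2],[0,0,0.11,0,0.2],[0,0,0,0,0.2],[0,0,0,0,-1],[0,0,0,0,-1],[0,0,0,0,-1],[0,0,0,0,-1],[0,0,0,0,-1],[0,0,0,0,-1]],
  ],
  newtons=20,
)

```text
t: 3.85
ee_pos: [441.0, 391.7, 57.1]
eef_rot: [180.0, -0.0, 93.4]
wrist_force: [-0.2, -0.5, 4.9]
gripper_width: 0.294
grip_force: 20.0
```

Run:
```python
from h import *
go(605,-107,230)
a=eyes.read_camera("side")[:,:,::-1]; b=eyes.read_camera("top")[:,:,::-1]
c=lambda a,x,y,s,w:cv2.resize(a[y:y+w,x:x+w],(400,400),interpolation=cv2.INTER_CUBIC)
cv2.imwrite("pics/g1.png",np.hstack([c(a,150,110,4,100),c(b,90,165,4,100)]))
```

```text
t 3.85 at [441.  391.7  57.1] [180.   -0.   93.4] F [-0.2 -0.5  4.9] w 27.661763778488233 gf 20.000241100788116
shares [-6.344  1.682 -2.161]
```

View pics/g1.png

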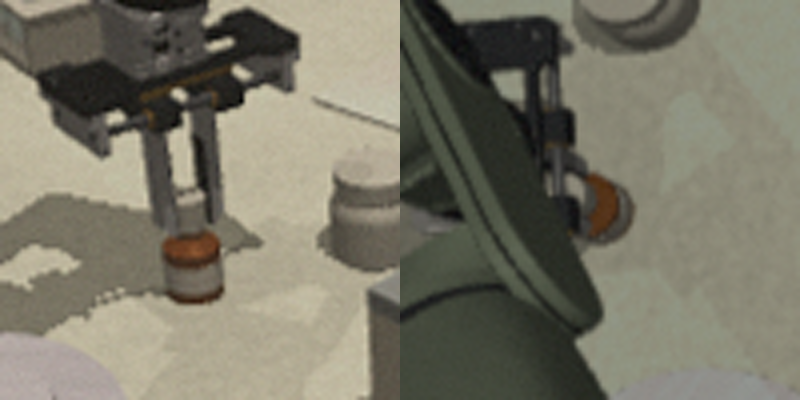

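Bottle A is gripped by its cap, with the side crop showing it at about (190,270) and upright. Its width of 27.7 mm matches the cap. I'll lift it and carry it to the cell at the 93° heading.

Request:
step_arm(
  series=[
    [[0,0,-0.2,0,-1],[0,0,-0.5,0,-1],[0,0,-0.5,0,-1],[0,0,-0.5,0,-1],[0,0,-0.46,0,-1],[-0.45,0.12,0,0,-1],[-0.5,0.14,0,0,-1],[-0.55,0.14,0,0,-1],[-0.55,0.14,0,0,-1],[-0.55,0.14,0,0,-1],[-0.55,0.14,0,0,-1],[-0.55,0.14,0,0,-1],[-0.55,0.14,0,0,-1],[-0.55,0.14,0,0,-1],[-0.55,0.14,0,0,-1],[-0.5,0.14,0,0,-1],[-0.4,0.14,0,0,-1],[-0.19,0.16,0,0,-1],[0,0,0,0,-1],[0,0,0,0,-1]],
  ],
)

```text
t: 6.45
ee_pos: [615.5, -113.5, 229.2]
eef_rot: [-179.9, -0.0, 93.4]
wrist_force: [0.1, 0.5, -1.3]
gripper_width: 0.296
grip_force: 20.0
```

Run:
```python
from h import *
go(605,-107,84)
b=eyes.read_camera("top")[:,:,::-1];a=eyes.read_camera("side")[:,:,::-1]
c=lambda a,x,y,w:cv2.resize(a[y:y+w,x:x+w],(400,400),interpolation=cv2.INTER_CUBIC)
cv2.imwrite("pics/g2.png",np.hstack([c(a,310,100,133),c(b,280,80,110)]))
```

```text
t 6.45 at [ 615.5 -113.5  229.2] [-179.9   -0.    93.4] F [ 0.1  0.5 -1.3] w 27.79448582550861 gf 19.999730587005615
shares [ 0.089 -0.126  1.815]
```

View pics/g2.png

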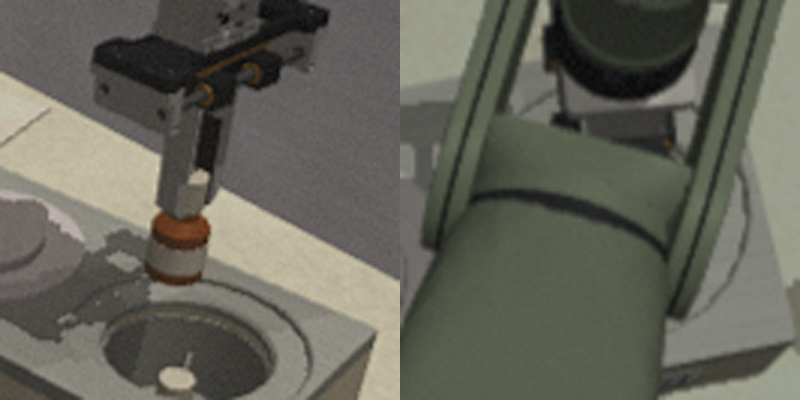

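The bottle hangs upright next to the far-left part of the mouth, so the small correction is right. I'll lower it in two stages.

Request:
step_arm(
  series=[
    [[0.089,-0.126,0,0,-1],[0,0,0,0,-1],[0,0,0.3,0,-1],[0,0,0.3,0,-1],[0,0,0.3,0,-1],[0,0,0.3,0,-1],[0,0,0.3,0,-1],[0,0,0.15,0,-1],[0,0,0.08,0,-1],[0,0,0,0,-1],[0,0,0,0,-1]],
  ],
)

```text
t: 7.92
ee_pos: [606.6, -108.0, 92.2]
eef_rot: [179.9, 0.0, 93.4]
wrist_force: [0.6, 0.5, -2.0]
gripper_width: 0.29
grip_force: 20.0
```

```bash
python3 -c "
from h import *
go(605,-107,84)"
```

```text
t 7.92 at [ 606.6 -108.    92.2] [179.9   0.   93.4] F [ 0.6  0.5 -2. ] w 27.25248793272717 gf 19.99970018863678
shares [ 0.014 -0.019  0.102]
```

Request:
step_arm(
  series=[
    [[0.01,-0.02,0.03,0,-1],[0,0,0.03,0,-1],[0,0,0.02,0,-1],[0,0,0.01,0,-1],[0,0,0,0,-1],[0,0,0,0,-1]],
  ],
)

```text
t: 8.68
ee_pos: [604.0, -107.0, 84.1]
eef_rot: [-180.0, -0.0, 93.4]
wrist_force: [-0.6, 0.9, 1.0]
gripper_width: 0.293
grip_force: 20.0
```

Request:
step_arm(
  series=[
    [[0,0,0.012,0,-1],[0,0,0,0,-1]],
  ],
)

```text
t: 8.93
ee_pos: [604.1, -107.0, 84.1]
eef_rot: [-180.0, 0.0, 93.4]
wrist_force: [-3.2, 1.8, 6.4]
gripper_width: 0.294
grip_force: 20.0
```

Request:
step_arm(
  series=[
    [[0,0,0,0,-0.2],[0,0,0,0,-0.2],[0,0,0,0,-0.2],[0,0,-0.2,0,-0.2],[0,0,-0.4,0,-0.2],[0,0,-0.5,0,-0.2],[0,0,-0.5,0,-0.2],[0,0,-0.3,-0.055,0.2],[0,0,0,-0.055,0.2],[0,0,0,-0.055,0.2],[0,0,0,-0.055,0.2],[0,0,0,-0.055,0.2],[0,0,0,-0.055,0.2],[0,0,0,0,0.2]],
  ],
)

```text
t: 10.68
ee_pos: [604.3, -107.1, 236.0]
eef_rot: [180.0, 0.1, 152.6]
wrist_force: [0.2, 0.3, -0.0]
gripper_width: 0.601
grip_force: 0.0
```

```bash
python3 -c "
from h import *
go(458,-398.5,205)"
```

```text
t 10.68 at [ 604.3 -107.1  236. ] [1.800e+02 1.000e-01 1.526e+02] F [ 0.2  0.3 -0. ] w 56.52200690904194 gf 0.0
shares [-0.049 -4.075  0.388]
```

Request:
step_arm(
  series=[
    [[-0.005,-0.4,0,0,0.2],[-0.005,-0.5,0,0,0.2],[-0.005,-0.5,0,0,0.2],[-0.005,-0.5,0,0,0.2],[-0.005,-0.5,0,0,0.2],[-0.005,-0.5,0.1,0,0.2],[-0.005,-0.5,0.1,0,0.2],[-0.005,-0.4,0.1,0,0.2],[-0.01,-0.275,0.1,0,0.2],[0,0,0,0,0.2],[0,0,0,0,0.2]],
  ],
)

```text
t: 12.05
ee_pos: [459.0, -398.0, 203.2]
eef_rot: [180.0, 0.0, 152.8]
wrist_force: [0.2, -0.8, 0.4]
gripper_width: 0.598
grip_force: 0.0
```

Run:
```python
from h import *
go(458,-398.5,57)
b=eyes.read_camera("top")[:,:,::-1];a=eyes.read_camera("side")[:,:,::-1]
c=lambda a,x,y,w:cv2.resize(a[y:y+w,x:x+w],(400,400),interpolation=cv2.INTER_CUBIC)
cv2.imwrite("pics/g3.png",np.hstack([c(a,350,250,150),c(b,290,85,110)]))
```

```text
t 12.05 at [ 459.  -398.   203.2] [180.    0.  152.8] F [ 0.2 -0.8  0.4] w 56.2069337854958 gf 0.0
shares [ 0.008 -0.011  1.827]
```

View pics/g3.png

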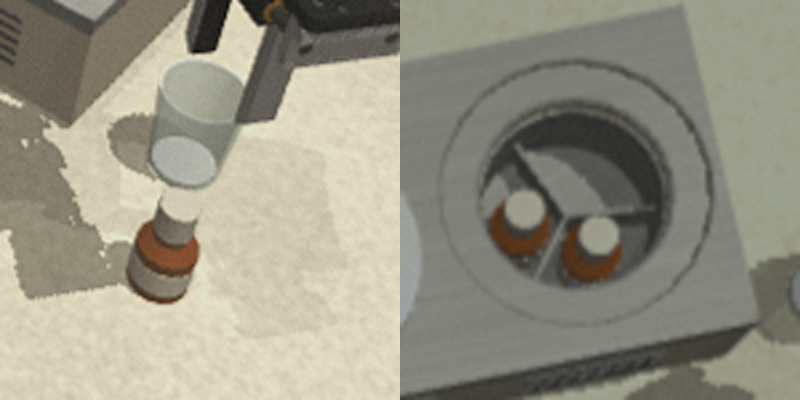

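Bottle A stands upright in the left cell with its cap at crop (523,210), next to bottle_in at (600,235). The free cell is at the upper right. Bottle B is below the gripper, so I'll descend and grip it.

Request:
step_arm(
  series=[
    [[0.008,-0.011,0.4,0,0.2],[0,0,0.4,0,0.2],[0,0,0.4,0,0.2],[0,0,0.35,0,0.2],[0,0,0.18,0,0.2],[0,0,0.1,0,0.2],[0,0,0,0,0.2],[0,0,0,0,-1],[0,0,0,0,-1],[0,0,0,0,-1],[0,0,0,0,-1],[0,0,0,0,-1],[0,0,0,0,-1]],
  ],
)

```text
t: 13.78
ee_pos: [457.7, -399.3, 56.9]
eef_rot: [-180.0, 0.0, 152.8]
wrist_force: [0.8, -0.2, 3.2]
gripper_width: 0.299
grip_force: 20.0
```

```bash
python3 -c "
from h import *
go(638,-158,232)"
```

```text
t 13.78 at [ 457.7 -399.3   56.9] [-180.     0.   152.8] F [ 0.8 -0.2  3.2] w 28.09410512965163 gf 19.99987006187439
shares [-0.622  3.714 -2.189]
```

Request:
step_arm(
  series=[
    [[0,0,-0.2,0,-1],[0,0,-0.5,0,-1],[0,0,-0.5,0,-1],[0,0,-0.5,0,-1],[0,0,-0.49,0,-1],[-0.07,0.4,0,0,-1],[-0.07,0.45,0,0,-1],[-0.07,0.45,0,0,-1],[-0.07,0.45,0,0,-1],[-0.07,0.45,0,0,-1],[-0.07,0.45,0,0,-1],[-0.07,0.45,0,0,-1],[-0.07,0.35,0,0,-1],[-0.062,0.264,0,0,-1],[0,0,0,0,-1],[0,0,0,0,-1],[0,0,0,0,-1]],
  ],
)

```text
t: 15.9
ee_pos: [637.1, -159.0, 231.7]
eef_rot: [-180.0, -0.0, 152.7]
wrist_force: [-0.2, -0.7, -2.1]
gripper_width: 0.293
grip_force: 20.0
```

Run:
```python
from h import *
go(638,-158,92)
b=eyes.read_camera("top")[:,:,::-1];a=eyes.read_camera("side")[:,:,::-1]
c=lambda a,x,y,w:cv2.resize(a[y:y+w,x:x+w],(400,400),interpolation=cv2.INTER_CUBIC)
cv2.imwrite("pics/g4.png",np.hstack([c(a,330,110,133),c(b,290,85,110)]))
```

```text
t 15.9 at [ 637.1 -159.   231.7] [-180.    -0.   152.7] F [-0.2 -0.7 -2.1] w 27.588855890215854 gf 19.99953120946884
shares [-0.005  0.016  1.746]
```

View pics/g4.png

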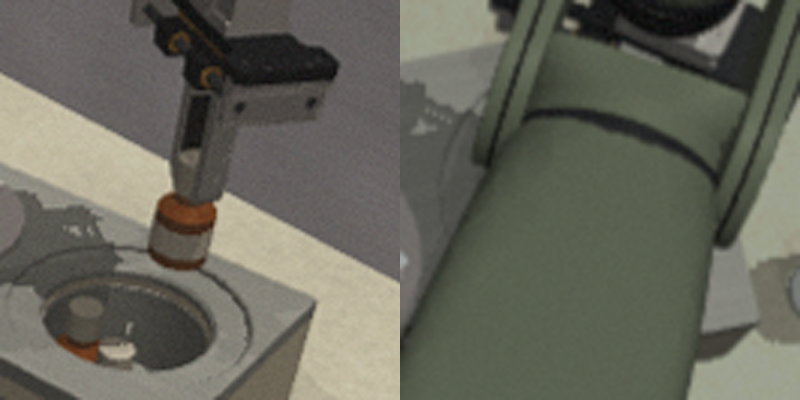

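Bottle B hangs upright above the free cell at side-crop (182,230). I'll lower it slowly.

Request:
step_arm(
  series=[
    [[-0.005,0.016,0.2,0,-1],[0,0,0.3,0,-1],[0,0,0.3,0,-1],[0,0,0.3,0,-1],[0,0,0.3,0,-1],[0,0,0.2,0,-1],[0,0,0.1,0,-1],[0,0,0.05,0,-1],[0,0,0.03,0,-1],[0,0,0.03,0,-1],[0,0,0.02,0,-1],[0,0,0,0,-1],[0,0,0,0,-1]],
  ],
)

```text
t: 17.62
ee_pos: [638.7, -156.9, 85.5]
eef_rot: [180.0, 0.0, 152.8]
wrist_force: [-0.1, -0.0, -1.0]
gripper_width: 0.297
grip_force: 20.0
```

Request:
step_arm(
  series=[
    [[0,0,0.012,0,-1],[0,0,0.012,0,-1],[0,0,0,0,-1],[0,0,0,0,-1]],
  ],
)

```text
t: 18.12
ee_pos: [639.0, -157.0, 84.0]
eef_rot: [180.0, 0.1, 152.8]
wrist_force: [0.8, -0.1, 2.5]
gripper_width: 0.293
grip_force: 20.0
```

Request:
step_arm(
  series=[
    [[0,0,0,0,-0.2],[0,0,0,0,-0.2],[0,0,0,0,-0.2],[0,0,-0.2,0,-0.2],[0,0,-0.4,0,-0.2],[0,0,-0.5,0,-0.2],[0,0,-0.5,0,-0.2],[0,0,-0.1,0.049,0.28],[0,0,0,0.049,0.28],[0,0,0,0.049,0.28],[0,0,0,0.049,0.28],[0,0,0,0.049,0.28],[0,0,0,0.049,0.28],[0,0,0,0,0.28]],
  ],
)

```text
t: 19.88
ee_pos: [638.9, -157.0, 220.6]
eef_rot: [179.9, 0.0, 99.9]
wrist_force: [-0.0, 0.6, -0.8]
gripper_width: 0.641
grip_force: 0.0
```

```bash
python3 -c "
from h import *
go(550,122,136)"
```

```text
t 19.88 at [ 638.9 -157.   220.6] [179.9   0.   99.9] F [-0.   0.6 -0.8] w 60.24233090864557 gf 0.0
shares [ 3.627 -0.493  1.058]
```

Request:
step_arm(
  series=[
    [[0.4,-0.06,0,0,0.28],[0.5,-0.06,0,0,0.28],[0.5,-0.06,0,0,0.28],[0.5,-0.06,0,0,0.28],[0.5,-0.06,0,0,0.28],[0.5,-0.06,0,0,0.28],[0.4,-0.06,0,0,0.28],[0.327,-0.073,0.2,0,0.28],[0,0,0.3,0,0.28],[0,0,0.2,0,0.28],[0,0,0.05,0,0.28],[0,0,0,0,0.28]],
  ],
)

```text
t: 21.38
ee_pos: [550.6, 121.9, 159.6]
eef_rot: [180.0, 0.0, 99.8]
wrist_force: [-0.1, -0.6, 0.3]
gripper_width: 0.635
grip_force: 0.0
```

Run:
```python
from h import *
go(550,122,136)
b=eyes.read_camera("top")[:,:,::-1];a=eyes.read_camera("side")[:,:,::-1]
c=lambda a,x,y,w:cv2.resize(a[y:y+w,x:x+w],(400,400),interpolation=cv2.INTER_CUBIC)
cv2.imwrite("pics/g5.png",np.hstack([c(a,220,90,133),c(b,280,80,110)]))
```

```text
t 21.38 at [550.6 121.9 159.6] [180.    0.   99.8] F [-0.1 -0.6  0.3] w 59.68293711415829 gf 0.0
shares [ 0.003 -0.007  0.296]
```

View pics/g5.png

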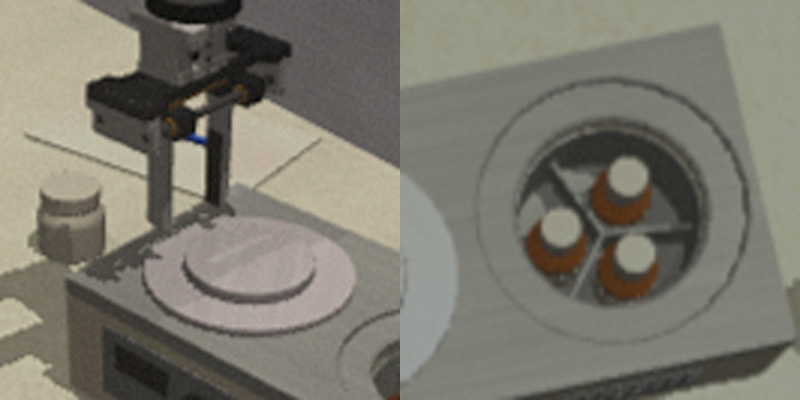

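All three bottles stand upright, one per cell: caps at crop (627,178), (560,228) and (635,253). The fingers are above the plain end behind the cover's raised centre. Next I'll descend and push gently.

Request:
step_arm(
  series=[
    [[0,0,0.1,0,0.28],[0,0,0.1,0,0.28],[0,0,0.07,0,0.28],[0,0,0.025,0,0.28],[0,0,0,0,0.28],[-0.05,0.0,0,0,0.28],[-0.05,0.0,0,0,0.28],[-0.05,0.003,0,0,0.28],[-0.05,0.003,0,0,0.28],[-0.05,0.003,0,0,0.28],[-0.05,0.003,0,0,0.28]],
  ],
)

```text
t: 22.85
ee_pos: [555.6, 98.9, 136.0]
eef_rot: [180.0, -0.0, 99.8]
wrist_force: [-0.3, 4.2, 0.3]
gripper_width: 0.64
grip_force: 1.8
```

```bash
python3 -c "
from h import *
go(598.3,-89,136)"
```

```text
t 22.85 at [555.6  98.9 136. ] [180.   -0.   99.8] F [-0.3  4.2  0.3] w 60.167469250598124 gf 1.7761579644866288
shares [-2.406  0.125  0.   ]
```

Request:
step_arm(
  series=[
    [[-0.1,0.006,0,0,0.28],[-0.1,0.006,0,0,0.28],[-0.1,0.006,0,0,0.28],[-0.1,0.006,0,0,0.28],[-0.1,0.006,0,0,0.28],[-0.1,0.006,0,0,0.28],[-0.1,0.006,0,0,0.28],[-0.1,0.006,0,0,0.28],[-0.1,0.006,0,0,0.28],[-0.1,0.006,0,0,0.28],[-0.1,0.006,0,0,0.28],[-0.1,0.006,0,0,0.28],[-0.1,0.006,0,0,0.28],[-0.1,0.006,0,0,0.28],[-0.1,0.006,0,0,0.28],[-0.1,0.006,0,0,0.28],[-0.1,0.006,0,0,0.28],[-0.1,0.006,0,0,0.28],[-0.1,0.006,0,0,0.28],[0,0,0,0,0.28]],
  ],
)

```text
t: 25.35
ee_pos: [590.1, -50.8, 135.7]
eef_rot: [-180.0, 0.1, 99.8]
wrist_force: [-0.8, 1.2, 2.4]
gripper_width: 0.64
grip_force: 1.3
```

Run:
```python
from h import *
go(598.3,-89,136)
```

```text
t 25.35 at [590.1 -50.8 135.7] [-1.80e+02  1.00e-01  9.98e+01] F [-0.8  1.2  2.4] w 60.15985430800723 gf 1.2731161527335644
shares [-0.488  0.019 -0.004]
```

Request:
step_arm(
  series=[
    [[-0.04,0.002,0,0,0.28],[-0.04,0.002,0,0,0.28],[-0.04,0.002,0,0,0.28],[-0.04,0.002,0,0,0.28],[-0.04,0.002,0,0,0.28],[-0.04,0.002,0,0,0.28],[-0.04,0.002,0,0,0.28],[-0.04,0.002,0,0,0.28],[-0.04,0.002,0,0,0.28]],
  ],
)

```text
t: 26.48
ee_pos: [596.1, -78.0, 134.9]
eef_rot: [-179.9, 0.0, 99.8]
wrist_force: [-1.1, 2.0, -1.2]
gripper_width: 0.637
grip_force: 1.5
```

Request:
step_arm(
  series=[
    [[-0.025,0,0,0,0.28],[-0.025,0,0,0,0.28],[-0.025,0,0,0,0.28]],
  ],
)

```text
t: 26.85
ee_pos: [597.4, -83.7, 135.5]
eef_rot: [-180.0, 0.0, 99.8]
wrist_force: [0.3, 2.6, -1.9]
gripper_width: 0.64
grip_force: 1.2
```

Request:
step_arm(
  series=[
    [[-0.025,0,0,0,0.28],[-0.025,0,0,0,0.28]],
  ],
)

```text
t: 27.1
ee_pos: [598.7, -87.4, 136.1]
eef_rot: [179.9, -0.0, 99.8]
wrist_force: [-0.1, 3.9, -0.9]
gripper_width: 0.643
grip_force: 1.6
```

Request:
step_arm(
  series=[
    [[-0.02,0,0,0,0.28],[0,0,0,0,0.28]],
  ],
)

```text
t: 27.35
ee_pos: [599.0, -88.8, 136.1]
eef_rot: [179.9, -0.0, 99.8]
wrist_force: [2.0, 3.7, -0.8]
gripper_width: 0.639
grip_force: 1.8
```

Request:
step_arm(
  series=[
    [[-0.02,0,0,0,0.28],[-0.01,0,0,0,0.28],[0,0,0,0,0.28]],
  ],
)

```text
t: 27.72
ee_pos: [599.4, -89.9, 136.0]
eef_rot: [179.9, -0.1, 99.8]
wrist_force: [0.9, 6.4, -0.8]
gripper_width: 0.643
grip_force: 3.2
```

Run:
```python
from h import *
go(598,-89,136)
a=eyes.read_camera("side"); cv2.imwrite("pics/s1.png",a[:,:,::-1]); cv2.imwrite("pics/t1.png",eyes.read_camera("top")[:,:,::-1])
```

```text
t 27.73 at [599.4 -89.9 136. ] [ 1.799e+02 -1.000e-01  9.980e+01] F [ 0.9  6.4 -0.8] w 60.452436132858736 gf 3.2273818273097277
shares [ 0.014 -0.015  0.   ]
```

Request:
step_arm(
  series=[
    [[0.05,0,0,0,0.28],[0.1,0,0,0,0.28],[0.1,0,-0.3,0,0.28],[0.4,0,-0.4,0,0.28],[0.5,0,-0.1,0,0.28],[0.5,0,0,0,0.28],[0.5,0,0,0,0.28],[0.5,0,0,0,0.28],[0.3,0,0,0,0.28],[0,0,0,0,0.28]],
  ],
)

```text
t: 29.08
ee_pos: [558.2, 142.1, 200.0]
eef_rot: [180.0, 0.1, 100.0]
wrist_force: [0.2, -0.7, -0.4]
gripper_width: 0.638
grip_force: 0.0
```

Run:
```python
from h import *
K.update(top=-.06,side=-.07)
go(607,-142,150)
ims={n:eyes.read_camera(n)for n in("top","side")}
for n in ims: cv2.imwrite(f"pics/{n}2.png",ims[n][:,:,::-1])
o={n:cv2.imread(f"pics/{n}0.png")[:,:,::-1] for n in ims}
# colour of cover vs deck
print("deck",o["top"][195:200,250:270].mean((0,1)),"cov disc",o["top"][183:187,250:268].mean((0,1)),o["side"][175:180,285:290].mean((0,1)),"sidedeck",o["side"][205:208,322:326].mean((0,1)))
for n,box in(("top",(285,80,110,115)),("side",(310,165,130,100))):
    x,y,w,h=box; im=ims[n][y:y+h,x:x+w].astype(int)
    m=((im[:,:,0]-im[:,:,1]>(6 if n=="side" else -1))&(im.sum(2)>(380 if n=="side" else 400))).astype(np.uint8)
    m=cv2.morphologyEx(m,cv2.MORPH_OPEN,np.ones((3,3)))
    cs,_=cv2.findContours(m,cv2.RETR_EXTERNAL,cv2.CHAIN_APPROX_NONE)
    k=max(cs,key=cv2.contourArea); e=cv2.fitEllipse(cv2.convexHull(k))
    print(n,"area",cv2.contourArea(k),np.add(e[0],(x,y)),e[1:],"bbox",np.add(cv2.boundingRect(k),(x,y,0,0)))
    for z in(127,133): print(z,atd(n,e[0][0]+x,e[0][1]+y,z))
```

```text
t 29.07 at [558.2 142.1 200. ] [1.8e+02 1.0e-01 1.0e+02] F [ 0.2 -0.7 -0.4] w 60.0011489776168 gf 0.0
shares [-3.603 -0.016  0.625]
deck [103.64 104.32  97.61] cov disc [133.02777778 134.51388889 130.63888889] [161.76 152.08 147.08] sidedeck [128.66666667 126.25       117.33333333]
top area 556.0 [333.96573639 131.15399933] ((28.955623626708984, 37.33222198486328), 38.887977600097656) bbox [318 115  33  34]
127 [ 624.2 -131.8]
133 [ 622.3 -131.1]
side area 2697.5 [372.94763184 214.2236557 ] ((45.075439453125, 78.89366912841797), 99.9959716796875) bbox [334 191  78  47]
127 [ 606.4 -147.3]
133 [ 599.6 -152.2]
```

The side-view fit agrees with a seated cover: its centre lands on the mouth at z=127. I'll confirm seating and level by gently touching the raised top with shut fingers. When seated, the top should be at z≈139 everywhere.

Request:
step_arm(
  series=[
    [[-0.44,0,0,0,-1],[-0.44,0,0,0,-1],[-0.44,0,0,0,-1],[-0.44,0,0,0,-1],[-0.44,0,0,0,-1],[-0.44,0,0,0,-1],[-0.44,0,0.1,0,-1],[-0.03,0,0.3,0,-1],[0,0,0.2,0,-1],[0,0,0.08,0,-1],[0,0,0,0,-1],[0,0,0.025,0,-1],[0,0,0.025,0,-1],[0,0,0.025,0,-1],[0,0,0,0,-1]],
  ],
)

```text
t: 31.05
ee_pos: [601.1, -103.8, 139.4]
eef_rot: [180.0, 0.0, 99.8]
wrist_force: [0.1, -0.0, -0.0]
gripper_width: 0.004
grip_force: 0.0
```

Request:
step_arm(
  series=[
    [[0,0,0.015,0,-1],[0,0,0.015,0,-1],[0,0,0,0,-1]],
  ],
)

```text
t: 31.42
ee_pos: [601.2, -103.9, 139.3]
eef_rot: [180.0, 0.0, 99.8]
wrist_force: [-4.3, 1.1, 9.5]
gripper_width: 0.002
grip_force: 4.7
```

Request:
step_arm(
  series=[
    [[0,0,-0.15,0,-1],[-0.4,0,0,0,-1],[-0.4,0,0,0,-1],[-0.2,0,0,0,-1],[0,0,0.08,0,-1],[0,0,0.06,0,-1],[0,0,0.015,0,-1],[0,0,0,0,-1]],
  ],
)

```text
t: 32.42
ee_pos: [614.6, -182.3, 139.3]
eef_rot: [-180.0, 0.1, 99.9]
wrist_force: [-4.8, -0.8, 10.9]
gripper_width: 0.005
grip_force: 5.6
```

Request:
step_arm(
  series=[
    [[0,0,-0.15,0,-1],[0.25,0.25,0,0,-1],[0.25,0.25,0,0,-1],[0,0,0.08,0,-1],[0,0,0.06,0,-1],[0,0,0.01,0,-1],[0,0,0,0,-1]],
  ],
)

```text
t: 33.3
ee_pos: [647.2, -135.4, 139.3]
eef_rot: [179.9, -0.1, 99.8]
wrist_force: [-4.3, 5.8, 11.8]
gripper_width: 0.001
grip_force: 5.8
```

Request:
step_arm(
  series=[
    [[0,0,-0.15,0,-1],[0,-0.4,0,0,-1],[0,-0.4,0,0,-1],[0,-0.2,0,0,-1],[0,0,0.08,0,-1],[0,0,0.06,0,-1],[0,0,0.01,0,-1],[0,0,0,0,-1]],
  ],
)

```text
t: 34.3
ee_pos: [568.3, -150.8, 139.2]
eef_rot: [-179.9, 0.1, 99.9]
wrist_force: [-8.4, 0.7, 14.4]
gripper_width: 0.006
grip_force: 7.6
```

All four touch points read z≈139.3, so the cover is seated and level. I'll lift clear and hand in.

Request:
step_arm(
  series=[
    [[0,0,-0.2,0,-1],[0,0,-0.5,0,-1],[0,0,-0.5,0,-1],[0,0,0,0,-1],[0,0,0,0,-1]],
  ],
)

```text
t: 34.92
ee_pos: [568.4, -150.0, 231.5]
eef_rot: [-179.9, -0.0, 99.8]
wrist_force: [0.2, 0.2, -0.7]
gripper_width: 0.006
grip_force: 0.0
```

```bash
python3 -c "
from bench import job
print(job.sign_off())"
```

```text
the job is handed in; nothing more can be done
None
```

The job is handed in at about 35 s: both bottles stand upright in the two empty cells, and the cover was slid into the recess and lies seated and level (four touch points on its top within 0.1 mm); no verdict came back.

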